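# Fit the double lid of a sugar shaker and take off the cap alone

### The arm

A 7-joint arm with a two-finger parallel gripper is mounted at the origin on a cart in front of the work surface, level with it; the furniture and walls round the work are solid. World frame = base frame: x ahead of the robot, y to its left, z up, the work surface at z = 0. Lengths are in m, angles in rad, forces in N, time in s.
With the tool pointing down it reaches from about 0.4 to 0.85 m from the base axis. Payload 10.4 kg.
Tool frame: the origin (TCP) lies between the finger pads, 19 mm behind the fingertips; this is the grasp point; x points along the fingers, y is the direction in which the jaws open and shut, and the axes are right-handed (so a half turn about x gives the same grasp; the last joint's range is limited). The gripper opens to 85 mm and grips with 20 to 120 N. Pads are 22 mm wide; open, the fingers measure 114 mm over their backs; the gripper's body (76 mm by 85 mm) begins 54 mm behind the grasp point. The pads swing forward as they close: fully open they stand 13 mm farther back than shut.
Start: joints at [-1.197, 0.332, -0.065, 1.46, 0.022, 1.35, -0.088], TCP at [0.242, 0.576, 0.25] pointing down, gripper open.
Joint ranges: [-2.6, 2.6], [-0.5, 2.12], [-1.47, 1.34], [0.16, 2.42], [-1.27, 4.41], [0.06, 2.06], [-2.6, 2.6]. Speed limits (rad/s): [2.22, 2.22, 2.79, 2.79, 3.14, 3.14, 3.14].

### API

Orientations are given as a unit quaternion [x, y, z, w].
In Python, from workcell import manip, cams, hand_in gives the robot as it stands.
- The arm moves only by the shell command python3 -m handwheel 'ROWS' [FORCE]. ROWS is text: rows parted by semicolons, each of 7 numbers parted by spaces: the shift along the tool's x, y, z in mm, then the turn, a rotation vector about the tool's x, y, z in rad, then the finger opening in mm, from 0 to 85.4. A call has 1 to 8 rows; each row shifts and turns the commanded pose from where the row before left it, along the tool's axes as they then stand; what a row does not reach is not made up. A row lasts 1/10 s, in which the tool goes at most 50 mm and 8.59 degrees, less where a joint would pass 70% of its speed; a pose out of reach is approached as far as the arm can. A call with a gripper value outside its range is refused whole. The fingers move at their own pace and stop on an object; FORCE is the grip in N (left out, the last holds). Time passes only in rows, so rows that do not move let the fingers close. It gives the time, the measured TCP pose, the force and the opening at its end, in the units of the state.
- manip.get_obs(): the state, without advancing time (a new reading comes with each control period).
- cams.camera(name): name is "side" or "top" or "wrist"; returns a dict with "color" (400x640x3 uint8, blue, green, red), "depth" (400x640 float32, m along the optical axis (not along the pixel's ray), 0 where there is no reading), "camera_matrix" (3x3 intrinsics, pixels), "origin" and "attitude" of the camera in the world; the wrist camera has in their place "T_tool_cam" (4x4, takes a point from camera to tool coordinates, whose origin is the TCP and whose axes are the tool frame's). Camera axes: x right, y down, z forward; pixel columns grow to the right and rows downward; lengths in m; the calibration is good to about 2 mm. A picture is of the moment at which its call begins: read the wrist's pose just before it.
- hand_in(): hands the job in, once; it reports no verdict.
Trained networks look in the newest picture that a camera, given by its name, has taken for a name from the list of things; names that differ only in an ending like _2 or _b are one class to them, and where a whole thing is asked for, a point or a joint stands for the part that bears it (a point fixed in the world has none). Each returns a list of dicts, best first, with "conf" (0 to 1); they miss things now and then, are a little off and sometimes report something else, mostly with a low value. They report only what shows in the picture. A call takes as long as a camera call. They do not tell look-alikes from the thing itself.
- cams.recognise(camera, thing): "box" ([left, top, width, height] in pixels, round what is visible of it).
- cams.outline_of(camera, thing): "region" (400x640 bool, what is visible of it) and "box" ([left, top, width, height] in pixels, round what is visible of it).
The state is a dict: "clock": time; "joint_pos": joint angles; "joint_velocities": joint speeds; "tau": joint torques, N m; "position": TCP position; "ee_rot": TCP orientation; "ft_force": force on the tool from outside, world axes, zero at the start; "torque": the same for the moment, N m; "grip_width": opening from 0.0 (shut) to 1.0 (fully open).
Only numpy, scipy, OpenCV 4.12 (cv2) and the standard library are available. Lean on these libraries where they do the work, as an engineer would, in place of code of your own. Each camera call takes 0.05 s, during which the arm holds its last target.

### The job

Get the icing-sugar shaker ready for dusting: pick the lid set up off the chopping board by the bar on its cap, with the sieve lid still hooked inside, and lower it into the shaker's mouth so that the sieve lid's two ears drop into the two notches of the rim and it sits fully home. Then turn the cap a sixth of a turn to the left (anticlockwise seen from above) to unhook it, and lift the cap straight off, leaving the sieve lid seated; do not part the two lids anywhere else, and do not shove or tip the shaker or disturb the mug, teaspoon or kitchen timer. Finish still holding the cap level in the gripper, a hand's width above the shaker: do not put it down or let go.

Things in the scene. Friction and masses are not known exactly. Their poses are not given: they have to be found in the camera images.
- shaker: Sugar shaker: upright round steel can, loose on the worktop, 0.7 to 0.95 kg, 92 mm high, 77 mm outside diameter, mouth 68 mm. Loop handle at its +x reaches 69 mm from the axis, 20 to 76 mm up. Two notches, 14 mm wide and 12 mm deep, cut right through the rim at its +y and -y (a half turn makes no difference). Origin: centre of its underside, z up.
- shaker_mouth (a point): Centre of the shaker's mouth, level with the top of its rim, 92 mm above its underside; axes as the shaker's.
- sieve_lid: Inner lid, steel, 0.1 kg, loose, on the board under the cap: plug 64 mm in diameter, 14 mm deep, its lowest 6 mm tapering to 54 mm; above it a perforated flange 76 mm in diameter, 4 mm thick, that rests on the rim. Two ears at its +y and -y, 9 mm wide, 8 to 14 mm up, reach 48 mm from the axis, out past the cap. Origin: centre of the plug's underside, z up; home, it is 14 mm below the rim.
- sieve_hook (a point): Middle of the T-shaped hook on top of the sieve lid, 26 mm above that lid's origin, hidden in the cap: stem 8 mm thick, bar 28 x 8 x 4 mm along the lid's y. A slotted plate in the cap hangs on it with 2 mm of up-and-down play. In the notches the ears let the sieve lid turn only about 4 degrees either way; out of them nothing stops it turning.
- cap: Outer lid: steel cap 84 mm in diameter, 18.5 mm high, 0.16 kg, over the sieve lid. Origin: centre of the skirt's underside, z up, 15 mm above the sieve lid's origin when resting on it. Hooked while its y lies along the ears, as at the start; turned 60 degrees (within 8) anticlockwise from above on the sieve lid, it is unhooked. Stops about 4 degrees beyond both; no spring, little friction.
- cap_grip (a point): Point on the cap's axis in its black grip bar, 40.5 mm above the cap's origin. The bar is 14 mm wide, 56 mm long along the cap's y, 26 mm high, its top 4 mm above this point; with the TCP here the fingertips clear the cap's top by 3 mm. Close the fingers across the bar, along the cap's x; axes as the cap's.
- board: White chopping board 200 x 300 x 10 mm, fixed, on which the lid set waits. Origin: centre of its underside.
- mug: Green and white mug, bystander, behind the board, 78 mm in diameter, 116 mm over its handle, 101 mm high. Origin: centre of its underside.
- teaspoon: Teaspoon, bystander, near the front edge, 130 mm long, lying flat. Origin: its centre, underside.
- timer: Round kitchen timer with a red top, bystander, at the back right corner of the worktop, 63 mm in diameter, 46 mm high. Origin: centre of its underside.
Not all that is in view belongs to the job. Leave any blue look-alike of the cap alone.

How it is judged:
On the way, in this order (a step that is already met when the one before it is completed fails the run):
1. the lid set is fully home in the shaker's mouth, cap and sieve lid still hooked (z of sieve_lid in the frame of shaker_mouth below -0.0115 m and horizontal distance between sieve_lid and shaker_mouth below 0.004 m and z of cap in the frame of sieve_lid below 0.02 m and angle between the y axis of cap and the y axis of sieve_lid, either way round below 0.6 rad), for 0.1 s.
2. the cap has been turned to the unhooked position while the sieve lid stays home (z of sieve_lid in the frame of shaker_mouth below -0.0115 m and horizontal distance between sieve_lid and shaker_mouth below 0.004 m and angle between the y axis of cap and the y axis of sieve_lid, either way round above 0.8 rad), for 0.1 s.
At the end, for the whole second after the job is handed in: sieve lid home in the standing shaker (underside 12 mm or more below the rim, within 4 mm of centre, level within 3 degrees); the gripper holds the cap still, level within 11 degrees, 50 mm or more above the rim and within 80 mm sideways, touching neither sieve lid nor shaker (z of sieve_lid in the frame of shaker_mouth below -0.012 m and horizontal distance between sieve_lid and shaker_mouth below 0.004 m and angle between the z axis of sieve_lid and the z axis of shaker, either way round below 0.05 rad and angle between shaker's own z axis and vertical below 0.05 rad and height (world z) of shaker below 0.005 m and z of cap in the frame of shaker_mouth above 0.05 m and horizontal distance between cap and shaker_mouth below 0.08 m and angle between cap's own z axis and vertical below 0.2 rad and contact force between the fingers and cap above 1 N and contact force between cap and sieve_lid below 0.1 N and contact force between cap and shaker below 0.1 N and linear speed of cap below 0.03 m/s and linear speed of sieve_lid below 0.02 m/s); the arm keeps its last pose, push and grip.
It fails at once if the cap comes away from the sieve lid while the sieve lid is not home in the shaker (distance between cap and sieve_lid above 0.028 m and (z of sieve_lid in the frame of shaker_mouth above -0.01 m or horizontal distance between sieve_lid and shaker_mouth above 0.006 m)).
It fails at once if the shaker is shoved more than 25 mm or tipped more than 10 degrees (distance of shaker from where it was at the start of the episode above 0.025 m or angle between shaker's own z axis and vertical above 0.175 rad).
It fails at once if the mug, teaspoon or kitchen timer is moved more than 20 mm (distance of any of mug, teaspoon, timer from where it was at the start of the episode above 0.02 m).
It also fails if it takes over 48 s, if anything falls off the work surface, if the arm or the gripper's body presses on something with over 40 N, if the wrist force passes 120 N, or if a joint passes its speed limit or range.

## Working session

There is one attempt and no reset: what is moved stays moved. The work goes in short steps, Python scripts to look and compute and a shell command to move; the robot and the scene stay as the last step left them, time stands still between calls to the robot, and variables do not carry over. Pictures are saved under pics/ and viewed, and the job is handed in when it is done.

```bash
ls; mkdir -p pics
cat > h.py <<'E'
import numpy as np, cv2
from workcell import manip, cams, hand_in
from scipy.spatial.transform import Rotation as R
def world(name, c, us, vs, obs=None):
    K=np.array(c['camera_matrix']); z=c['depth'][vs,us]
    p=np.stack([(us-K[0,2])/K[0,0]*z,(vs-K[1,2])/K[1,1]*z,z],-1)
    if 'T_tool_cam' in c:
        T=np.array(c['T_tool_cam']); p=p@T[:3,:3].T+T[:3,3]
        q=R.from_quat(obs['ee_rot']).as_matrix(); return p@q.T+np.array(obs['position'])
    A=np.array(c['attitude']); 
    A=R.from_quat(A).as_matrix() if A.size==4 else A.reshape(3,3)
    return p@A.T+np.array(c['origin'])
def cloud(name,c,obs=None):
    v,u=np.mgrid[0:400,0:640]; return world(name,c,u.ravel(),v.ravel(),obs).reshape(400,640,3)
E
python3 - <<'E'
from h import *
o=manip.get_obs(); print(o)
for n in ['top','side','wrist']:
    c=cams.camera(n); cv2.imwrite(f'pics/{n}0.png',c['color'])
    print(n,{k:v for k,v in c.items() if k not in('color','depth')})
    P=cloud(n,c,o)
    for t in ['shaker','cap','sieve_lid','cap_grip','mug','teaspoon','timer','board']:
        for r in cams.outline_of(n,t)[:3]:
            m=r['region']&(c['depth']>0); q=P[m]
            if len(q): print(t,round(r['conf'],2),r['box'],np.median(q,0).round(3),np.percentile(q,2,axis=0).round(3),np.percentile(q,98,axis=0).round(3))
E
```

```text
pics
{'clock': 0.0, 'joint_pos': array([-1.19659575,  0.33285521, -0.06466591,  1.46096684,  0.02162394,
        1.349908  , -0.0885113 ]), 'joint_velocities': array([-3.07790163e-04, -8.36860911e-04, -1.96384711e-04, -1.99758888e-05,
        1.41076491e-03,  1.45229161e-04, -2.18880737e-03]), 'tau': array([-8.36077270e-04, -6.25402522e+01,  4.86072991e-02, -3.91633737e+01,
        1.61548209e-02,  9.29664209e-03,  1.06090479e-05]), 'position': array([0.24143409, 0.57609279, 0.24921406]), 'ee_rot': array([ 0.1388718 ,  0.69329867, -0.13988299,  0.69316977]), 'ft_force': array([ 0.98680258,  0.31242151, -0.01203093]), 'torque': array([-0.06824746,  0.04166503,  0.03772452]), 'grip_width': 0.9998034148200164}
top {'camera_matrix': array([[464.31351628,   0.        , 317.5084961 ],
       [  0.        , 464.31351628, 204.24837753],
       [  0.        ,   0.        ,   1.        ]]), 'origin': array([ 0.39962638, -0.10580624,  1.04856541]), 'attitude': array([-0.70396574,  0.70445545, -0.05957632,  0.06801044])}
shaker 0.91 [350.5, 206.5, 37.4, 39.2] [ 0.533 -0.211  0.014] [ 0.492 -0.24
[... 2569 characters left out ...]
55.9] [0.492 0.058 0.009] [ 0.407 -0.053  0.001] [0.613 0.229 0.012]
wrist {'camera_matrix': array([[334.09351035,   0.        , 322.60990646],
       [  0.        , 334.09351035, 201.20808187],
       [  0.        ,   0.        ,   1.        ]]), 'T_tool_cam': array([[ 2.00574621e-04, -2.79100267e-01,  9.60261944e-01,
        -1.24031319e-01],
       [ 9.99999557e-01,  9.38835592e-04,  6.39978837e-05,
         2.70084959e-04],
       [-9.19389917e-04,  9.60261506e-01,  2.79100332e-01,
        -7.13930227e-02],
       [ 0.00000000e+00,  0.00000000e+00,  0.00000000e+00,
         1.00000000e+00]])}
board 0.69 [110.2, 389.5, 29.5, 9.3] [0.428 0.212 0.009] [0.423 0.187 0.003] [0.436 0.228 0.011]
```

View pics/top0.png

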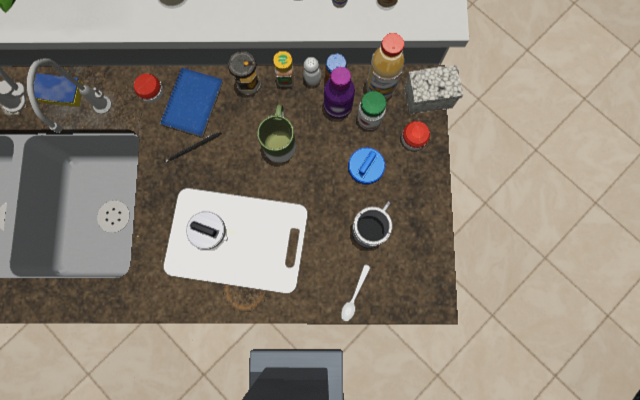

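View pics/side0.png

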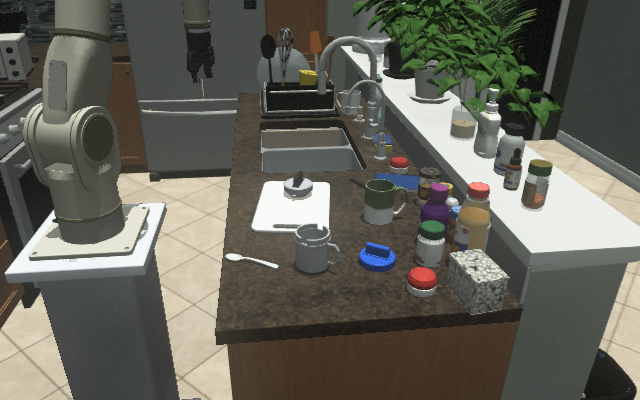

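Run:
```python
import cv2,numpy as np
im=cv2.imread('pics/top0.png')
a=cv2.resize(im[195:265,170:250],None,fx=6,fy=6,interpolation=cv2.INTER_CUBIC)
b=cv2.resize(im[190:260,335:388],None,fx=6,fy=6,interpolation=cv2.INTER_CUBIC)
cv2.imwrite('pics/crop0.png',np.hstack([a,b]))
```

```text
(no output)
```

View pics/crop0.png

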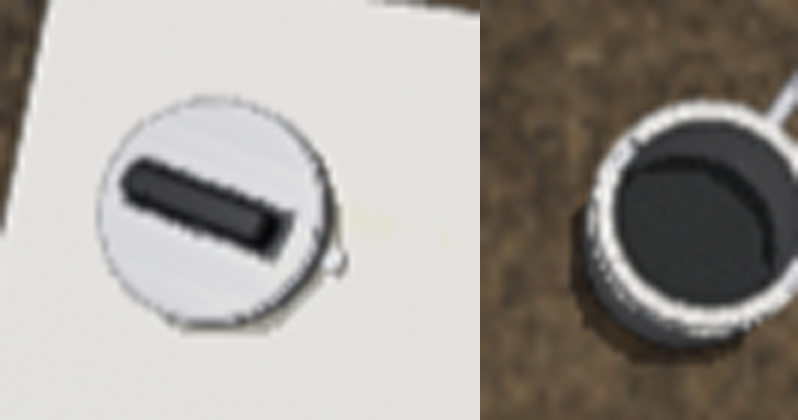

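The top view shows the lid set at about (206,230) with its bar running left-up to right-down. The shaker is at (372,227) with its handle to the upper right, and a notch is visible on its upper left. The blue cap at (367,165) is the look-alike.

```bash
cat >> h.py <<'E'
from scipy.optimize import least_squares
def circ(p,r=None):
    if r: f=lambda x:np.hypot(p[:,0]-x[0],p[:,1]-x[1])-r; x0=list(p[:,:2].mean(0))
    else: f=lambda x:np.hypot(p[:,0]-x[0],p[:,1]-x[1])-x[2]; x0=list(p[:,:2].mean(0))+[.04]
    s=least_squares(f,x0,loss='soft_l1',f_scale=.002); return s.x,np.sqrt(np.mean(s.fun**2))
def near(P,c,r): return P[(np.hypot(P[...,0]-c[0],P[...,1]-c[1])<r)]
def capmeas(P,c=(.526,.148),bz=(.058,.08),tz=(.036,.05)):
    q=near(P,c,.06); b=q[(q[:,2]>bz[0])&(q[:,2]<bz[1])]; 
    rect=cv2.minAreaRect(b[:,:2].astype(np.float32)*1000); 
    w=np.linalg.eigh(np.cov(b[:,:2].T))[1][:,1]
    t=q[(q[:,2]>tz[0])&(q[:,2]<tz[1])]
    print('bar n',len(b),'z',np.median(b[:,2]).round(4),'rect',rect,'dir deg',np.degrees(np.arctan2(w[1],w[0]))%180,'mean',b.mean(0).round(4))
    h=cv2.minEnclosingCircle(t[:,:2].astype(np.float32)*1000); print('top n',len(t),'z',np.median(t[:,2]).round(4),'encl',h)
def shmeas(P,c=(.533,-.21)):
    q=near(P,c,.085); r=q[(q[:,2]>.088)&(q[:,2]<.098)]
    rr=near(r,c,.045)
    print('rim n',len(rr),np.median(rr[:,2]).round(4),circ(rr),circ(rr,.03625))
    cc=circ(rr,.03625)[0]
    d=np.hypot(q[:,0]-cc[0],q[:,1]-cc[1]); h=q[(d>.045)&(d<.075)&(q[:,2]>.02)&(q[:,2]<.085)]
    m=h[:,:2].mean(0)-cc; print('handle n',len(h),np.degrees(np.arctan2(m[1],m[0])))
    a=np.degrees(np.arctan2(rr[:,1]-cc[1],rr[:,0]-cc[0])); hh,_=np.histogram(a,np.arange(-180,181,6)); print(hh)
    return cc
E
python3 - <<'E'
from h import *
o=manip.get_obs()
for n in ['top','side']:
    c=cams.camera(n); P=cloud(n,c); capmeas(P); shmeas(P)
E
```

```text
bar n 172 z 0.0699 rect ((526.8626098632812, 152.36953735351562), (55.46193313598633, 13.892081260681152), 69.11628723144531) dir deg 69.33277890600365 mean [0.5263 0.1512 0.0698]
top n 966 z 0.0448 encl ((526.763427734375, 152.76661682128906), 42.35053634643555)
rim n 227 0.0925 (array([ 0.52931027, -0.20852384,  0.03620131]), np.float64(0.0014232637338938493)) (array([ 0.5293121 , -0.20852203]), np.float64(0.0014239907621338096))
handle n 31 -35.47268887994587
[4 4 5 4 4 5 3 1 0 0 0 5 3 5 5 6 5 3 4 4 5 4 6 4 4 5 5 6 2 4 4 4 4 4 4 4 4
 1 0 0 0 4 4 3 4 6 3 5 5 4 4 4 5 4 4 5 5 5 3 6]
bar n 64 z 0.0669 rect ((529.1524658203125, 150.34190368652344), (59.31667709350586, 13.716643333435059), 69.50111389160156) dir deg 67.61758617098366 mean [0.5291 0.1467 0.0659]
top n 280 z 0.0429 encl ((528.31640625, 149.85263061523438), 43.100521087646484)
rim n 171 0.091 (array([ 0.53143916, -0.20955983,  0.03651247]), np.float64(0.002031849379894999)) (array([ 0.53142151, -0.20959068]), np.float64(0.0020399791312636847))
handle n 95 -36.73194548192394
[3 2 3 3 3 2 5 1 0 0 0 5 6 5 3 4 4 5 4 4 5 3 4 5 4 2 4 0 2 2 2 2 0 3 3 3 3
 2 0 0 1 5 2 2 4 5 4 4 3 4 4 2 4 2 4 2 2 2 1 3]
```

```bash
cat >> h.py <<'E'
def goto(pos=None,ydeg=None,obs=None):
    """tool-axes shift (mm) and total turn (rotvec) to get to pos w/ tool x down and tool y at ydeg"""
    o=obs or manip.get_obs(); M=R.from_quat(o['ee_rot']); p=np.array(o['position'])
    m=M.as_matrix()
    print('pos',p.round(4),'x',m[:,0].round(3),'ydeg',np.degrees(np.arctan2(m[1,1],m[0,1])).round(2),'f',o['ft_force'].round(1),'gw',round(float(o['grip_width']),3),'t',round(o['clock'],2),'j',o['joint_pos'].round(2))
    if ydeg is not None:
        a=np.radians(ydeg); x=np.array([0,0,-1.]); y=np.array([np.cos(a),np.sin(a),0]); T=np.stack([x,y,np.cross(x,y)],1)
        print('turn rv',(M.inv()*R.from_matrix(T)).as_rotvec().round(4), 'then shift in target axes mm',(T.T@(np.array(pos)-p)*1000).round(1) if pos is not None else '')
    if pos is not None: print('shift now-axes mm',(m.T@(np.array(pos)-p)*1000).round(1))
E
python3 - <<'E'
from h import *
goto([.527,.152,.18],-20.7)
E
```

```text
pos [0.2415 0.5765 0.2501] x [ 0.  0. -1.] ydeg 67.27 f [-0.3  0.1 -0.6] gw 1.001 t 1.45 j [-1.2   0.33 -0.06  1.46  0.02  1.35 -0.09]
turn rv [ 1.5353e+00 -1.0000e-04 -1.0000e-04] then shift in target axes mm [ 70.1 417.1 296.2]
shift now-axes mm [  70.  -281.2  427.3]
```

```bash
cat >> h.py <<'E'
def arc(pos,ydeg,N):
    o=manip.get_obs(); m=R.from_quat(o['ee_rot']).as_matrix(); t=m.T@(np.array(pos)-o['position'])*1000
    a0=np.degrees(np.arctan2(m[1,1],m[0,1])); th=-np.radians(ydeg-a0); th=(th+np.pi)%(2*np.pi)-np.pi
    S=sum(R.from_rotvec([k*th/N,0,0]).as_matrix() for k in range(N))
    print(N,'rows of', np.linalg.solve(S,t).round(2),'turn',round(th/N,4))
E
python3 - <<'E'
from h import *
arc([.527,.152,.20],-20.7,13)
E
```

```text
13 rows of [ 3.85  5.49 43.12] turn 0.1181
```

```bash
python3 -m handwheel '3.8 5.5 43 0.118 0 0 60; 3.8 5.5 43 0.118 0 0 60; 3.8 5.5 43 0.118 0 0 60; 3.8 5.5 43 0.118 0 0 60; 3.8 5.5 43 0.118 0 0 60; 3.8 5.5 43 0.118 0 0 60; 3.8 5.5 43 0.118 0 0 60'; python3 -m handwheel '3.8 5.5 43 0.118 0 0 60; 3.8 5.5 43 0.118 0 0 60; 3.8 5.5 43 0.118 0 0 60; 3.8 5.5 43 0.118 0 0 60; 3.8 5.5 43 0.118 0 0 60; 3.8 5.5 43 0.118 0 0 60; 0 0 0 0 0 0 60'
python3 - <<'E'
from h import *
goto([.527,.152,.0655],-20.7)
o=manip.get_obs()
c=cams.camera('wrist'); cv2.imwrite('pics/w1.png',c['color']); P=cloud('wrist',c,o); capmeas(P,(.527,.152))
goto()
E
```

```text
clock: 2.15
position: [0.4823, 0.4029, 0.2232]
ee_rot: [0.407, 0.578, -0.407, 0.578]
ft_force: [0.5, -0.3, 0.2]
grip_width: 0.705
clock: 2.85
position: [0.5269, 0.1464, 0.2006]
ee_rot: [-0.584, -0.398, 0.584, -0.399]
ft_force: [-0.5, 0.2, 0.4]
grip_width: 0.699
pos [0.5269 0.1464 0.2006] x [-0.    -0.002 -1.   ] ydeg -21.34 f [-0.5  0.2  0.4] gw 0.699 t 2.85 j [-0.72  0.2   0.41  1.76 -0.08  1.21 -0.66]
turn rv [-0.0112  0.0017 -0.0004] then shift in target axes mm [135.1  -1.9  -5.2]
shift now-axes mm [135.1  -2.   -5.4]
bar n 1217 z 0.0696 rect ((527.8936157226562, 154.5161590576172), (55.027713775634766, 13.887688636779785), 68.484130859375) dir deg 68.78926273260777 mean [0.5283 0.1558 0.0692]
top n 5893 z 0.0442 encl ((527.4824829101562, 153.91854858398438), 42.06894302368164)
pos [0.5269 0.1503 0.2008] x [ 0. -0. -1.] ydeg -20.94 f [-0.1  1.3 -0.3] gw 0.702 t 2.9 j [-0.72  0.2   0.41  1.75 -0.08  1.21 -0.66]
```

View pics/w1.png

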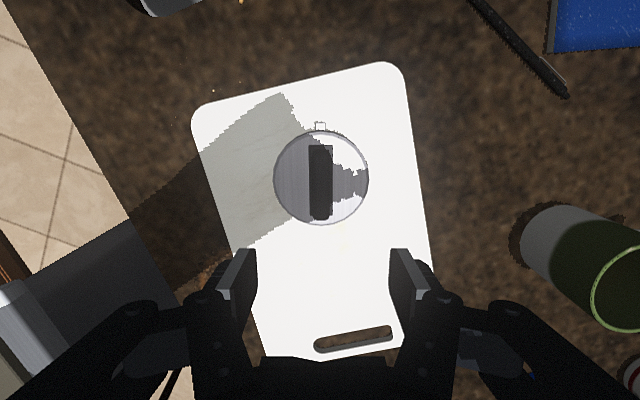

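The wrist view shows the cap at about (321,178). Its bar is centred between the jaws and an ear shows at (320,126), along the bar. The arm was still settling, so I'll remeasure.

Run:
```python
from h import *
o=manip.get_obs()
c=cams.camera('wrist'); P=cloud('wrist',c,o); capmeas(P,(.527,.152))
goto([.5275,.152,.0655],-21)
# ear: points near z .018-.024 outside cap radius
q=P.reshape(-1,3); d=q[:,:2]-[.5275,.152]; r=np.hypot(*d.T); k=(r>.044)&(r<.052)&(q[:,2]>.016)&(q[:,2]<.035); e=d[k]
print(k.sum(), np.degrees(np.arctan2(e[:,1].mean(),e[:,0].mean())),e.mean(0))
```

```text
bar n 1157 z 0.0696 rect ((527.9489135742188, 154.66336059570312), (54.79749298095703, 13.518325805664062), 68.93072509765625) dir deg 68.7922344024694 mean [0.5283 0.1561 0.0693]
top n 5870 z 0.0442 encl ((527.4024658203125, 153.9364471435547), 42.067081451416016)
pos [0.5268 0.1528 0.2009] x [ 0.     0.001 -1.   ] ydeg -20.69 f [ 0.2  1.9 -0.3] gw 0.7 t 2.95 j [-0.72  0.2   0.4   1.75 -0.08  1.21 -0.66]
turn rv [ 0.0055 -0.0008 -0.0001] then shift in target axes mm [135.4   0.9   0.5]
shift now-axes mm [135.4   0.9   0.7]
72 69.71666112822076 [0.01635915 0.04426407]
```

```bash
python3 -m handwheel '25 0 0 0 0 0 50; 25 0 0 0 0 0 50; 20 0 0 0 0 0 50; 10 0 0 0 0 0 50; 0 0 0 0 0 0 50; 0 0 0 0 0 0 50'
python3 - <<'E'
from h import *
o=manip.get_obs()
c=cams.camera('wrist');cv2.imwrite('pics/w2.png',c['color']); P=cloud('wrist',c,o); capmeas(P,(.527,.152))
goto([.5275,.153,.0655],-21)
E
```

```text
clock: 3.55
position: [0.5272, 0.1542, 0.1214]
ee_rot: [0.582, 0.403, -0.581, 0.403]
ft_force: [-0.1, 0.2, 0.8]
grip_width: 0.587
bar n 2264 z 0.0696 rect ((527.8014526367188, 154.67337036132812), (55.28865051269531, 13.96333122253418), 69.17459869384766) dir deg 69.01432659413406 mean [0.5285 0.1569 0.0692]
top n 10209 z 0.0442 encl ((527.7694091796875, 154.09304809570312), 42.042381286621094)
pos [0.5274 0.1541 0.1217] x [ 0.001  0.001 -1.   ] ydeg -20.58 f [-0.7  0.2  0.6] gw 0.585 t 3.6 j [-0.71  0.28  0.39  1.83 -0.12  1.05 -0.62]
turn rv [ 0.0073 -0.0012 -0.001 ] then shift in target axes mm [56.2  0.5  1. ]
shift now-axes mm [56.2  0.4  1. ]
```

View pics/w2.png

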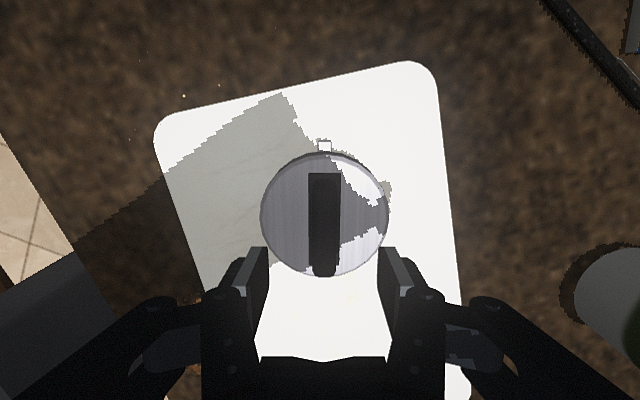

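```bash
python3 -m handwheel '20 0 0 0 0 0 45; 15 0 0 0 0 0 40; 10 0 0 0 0 0 40; 7 0 0 0 0 0 40; 3.5 0 0 0 0 0 40; 0 0 0 0 0 0 40; 0 0 0 0 0 0 40' 60
python3 -c "
from h import *
goto([.5277,.1543,.0655],-21)"
```

```text
clock: 4.3
position: [0.5271, 0.1535, 0.0655]
ee_rot: [0.582, 0.402, -0.581, 0.402]
ft_force: [-0.1, 0.4, 0.8]
grip_width: 0.468
pos [0.5271 0.1535 0.0655] x [ 0.001  0.    -1.   ] ydeg -20.63 f [-0.1  0.4  0.8] gw 0.468 t 4.3 j [-0.69  0.36  0.38  1.88 -0.16  0.93 -0.6 ]
turn rv [ 0.0065 -0.0005 -0.0004] then shift in target axes mm [ 0.   0.3 -1. ]
shift now-axes mm [ 0.   0.3 -1. ]
```

```bash
python3 -m handwheel '0 0 0 0 0 0 20; 0 0 0 0 0 0 10; 0 0 0 0 0 0 5; 0 0 0 0 0 0 5; 0 0 0 0 0 0 5; 0 0 0 0 0 0 5; 0 0 0 0 0 0 5' 80
python3 -c "
from h import *
goto()"
```

```text
clock: 5.0
position: [0.5272, 0.1535, 0.0656]
ee_rot: [0.582, 0.402, -0.581, 0.402]
ft_force: [-0.9, -0.0, 5.4]
grip_width: 0.147
pos [0.5272 0.1535 0.0656] x [ 0.001  0.001 -1.   ] ydeg -20.63 f [-0.9 -0.   5.4] gw 0.147 t 5.0 j [-0.69  0.36  0.38  1.88 -0.16  0.93 -0.6 ]
```

```bash
python3 -m handwheel '-3 0 0 0 0 0 5; -5 0 0 0 0 0 5; -10 0 0 0 0 0 5; -15 0 0 0 0 0 5; -20 0 0 0 0 0 5; -20 0 0 0 0 0 5; -15 0 0 0 0 0 5; -5 0 0 0 0 0 5' 80
python3 - <<'E'
from h import *
goto([.5304,-.209,.19],-35)
arc([.5304,-.209,.19],-35,16)
for n in ['top','side']:
  c=cams.camera(n);cv2.imwrite(f'pics/{n}3.png',c['color']); P=cloud(n,c)
  if n=='side':
    cv2.imwrite('pics/side3c.png',cv2.resize(c['color'][80:260,220:400],None,fx=3.3,fy=3.3))
E
```

```text
clock: 5.8
position: [0.5277, 0.1537, 0.1608]
ee_rot: [0.583, 0.402, -0.58, 0.402]
ft_force: [0.7, -0.6, -2.7]
grip_width: 0.146
pos [0.5277 0.1537 0.1608] x [ 0.003  0.002 -1.   ] ydeg -20.64 f [ 0.7 -0.6 -2.7] gw 0.146 t 5.8 j [-0.72  0.24  0.4   1.8  -0.1   1.12 -0.64]
turn rv [ 0.2507 -0.003  -0.0019] then shift in target axes mm [-29.2 210.3 295.5]
shift now-axes mm [-29.8 130.4 338.4]
16 rows of [-1.86 10.6  20.1 ] turn 0.0157
```

View pics/side3c.png

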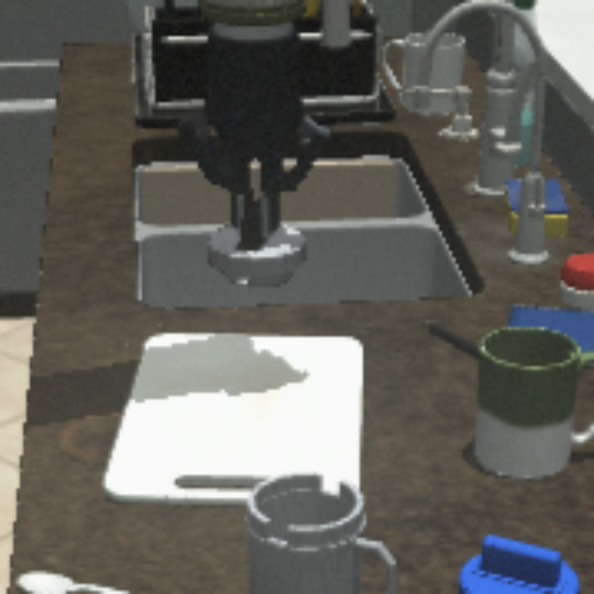

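The side view shows the lid set whole in the gripper at crop (257,245), with the cap and sieve lid together. Next I carry it toward the shaker, stopping short to measure the notches.

```bash
python3 -m handwheel '-1 3.5 6.7 0.005 0 0 5; -1.2 7.1 13.4 0.0104 0 0 5; -1.2 7.1 13.4 0.0104 0 0 5; -1.2 7.1 13.4 0.0104 0 0 5; -1.2 7.1 13.4 0.0104 0 0 5; -1.2 7.1 13.4 0.0104 0 0 5; -1.2 7.1 13.4 0.0104 0 0 5; -1.2 7.1 13.4 0.0104 0 0 5';python3 -m handwheel '-1.2 7.1 13.4 0.0104 0 0 5; -1.2 7.1 13.4 0.0104 0 0 5; -1.2 7.1 13.4 0.0104 0 0 5; -1.2 7.1 13.4 0.0104 0 0 5; -1.2 7.1 13.4 0.0104 0 0 5; -1.2 7.1 13.4 0.0104 0 0 5; -1.2 7.1 13.4 0.0104 0 0 5; -1.2 7.1 13.4 0.0104 0 0 5'; python3 -m handwheel '-1 3.5 6.7 0.005 0 0 5; 0 1.5 2.5 0.003 0 0 5; 0 0 0 0 0 0 5; 0 0 0 0 0 0 5; 0 0 0 0 0 0 5'
python3 - <<'E'
from h import *
o=manip.get_obs(); goto([.5304,-.209,.19],-35)
c=cams.camera('wrist');cv2.imwrite('pics/w4.png',c['color']); P=cloud('wrist',c,o)
np.save('P4.npy',P)
shmeas(P,(.530,-.209))
goto()
E
```

```text
clock: 6.7
position: [0.5374, 0.0389, 0.1676]
ee_rot: [0.597, 0.379, -0.597, 0.379]
ft_force: [-0.5, 0.7, -2.7]
grip_width: 0.143
clock: 7.5
position: [0.5389, -0.0823, 0.1772]
ee_rot: [0.612, 0.354, -0.612, 0.354]
ft_force: [-0.6, -0.3, -2.7]
grip_width: 0.147
clock: 8.0
position: [0.5387, -0.0907, 0.178]
ee_rot: [0.613, 0.352, -0.613, 0.352]
ft_force: [0.3, 0.3, -2.2]
grip_width: 0.142
pos [ 0.5387 -0.0907  0.178 ] x [-0.  0. -1.] ydeg -30.24 f [ 0.3  0.3 -2.2] gw 0.142 t 8.0 j [-0.42  0.23  0.58  1.79 -0.14  1.16 -0.33]
turn rv [ 0.0831 -0.0002  0.0003] then shift in target axes mm [-12.   61.1 101.7]
shift now-axes mm [-12.1  52.4 106.4]
rim n 158 0.0921 (array([ 0.53146378, -0.20545664,  0.03700792]), np.float64(0.0010037833865969073)) (array([ 0.53119171, -0.20529888]), np.float64(0.0012146873035528917))
handle n 0 nan
[ 0  0  0  0  0  0  0  0  0  0  0  0  0  0  0  0  0  0  0  0  0  0  0  3
 19 18  6  0  0  0  0  0  0  0  0  0  0  0  0  0  0  0  0  0  0  0  0  0
  0  0  0  0 10 20 23 22 24 13  0  0]
pos [ 0.5387 -0.0908  0.178 ] x [-0.  0. -1.] ydeg -30.24 f [ 0.8  0.  -2.4] gw 0.148 t 8.05 j [-0.42  0.23  0.58  1.79 -0.14  1.16 -0.33]h.py:34: RuntimeWarning: Mean of empty slice.
  m=h[:,:2].mean(0)-cc; print('handle n',len(h),np.degrees(np.arctan2(m[1],m[0])))
  ret = um.true_divide(
```

View pics/w4.png

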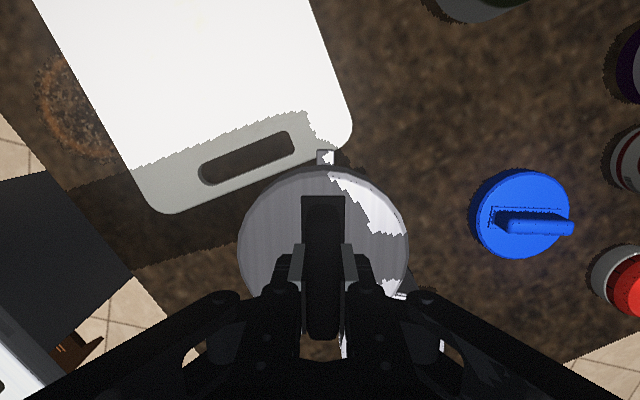

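The wrist view shows the ear at (325,157), in line with the bar, so the set is still hooked. The shaker is hidden behind the jaw, so I'll move to a spot where the whole rim is in view.

```bash
python3 -m handwheel '-1 -2 6 0.004 0 0 5; -1 -3.5 12 0.008 0 0 5; -1 -3.5 12 0.008 0 0 5; -1 -3.5 12 0.008 0 0 5; -1 -3.5 12 0.008 0 0 5; -1 -3.5 12 0.008 0 0 5; -1 -3.5 12 0.008 0 0 5; -1 -3.5 12 0.008 0 0 5';python3 -m handwheel '-1 -3.5 12 0.008 0 0 5; -1 -3.5 12 0.008 0 0 5; -1 -3 10 0.007 0 0 5; -1 -2 6 0.004 0 0 5; 0 -1 3 0.003 0 0 5; 0 0 0 0 0 0 5; 0 0 0 0 0 0 5; 0 0 0 0 0 0 5'
python3 - <<'E'
from h import *
o=manip.get_obs(); goto([.5304,-.209,.19],-35)
c=cams.camera('wrist');cv2.imwrite('pics/w5.png',c['color']); P=cloud('wrist',c,o)
np.save('P5.npy',P)
shmeas(P,(.530,-.208))
goto()
E
```

```text
clock: 8.85
position: [0.4678, -0.1547, 0.1862]
ee_rot: [0.624, 0.333, -0.624, 0.333]
ft_force: [-0.0, -0.7, -2.2]
grip_width: 0.146
clock: 9.65
position: [0.434, -0.1818, 0.19]
ee_rot: [-0.628, -0.324, 0.628, -0.324]
ft_force: [-0.2, -0.9, -2.6]
grip_width: 0.14
pos [ 0.434  -0.1818  0.19  ] x [-0. -0. -1.] ydeg -35.42 f [-0.2 -0.9 -2.6] gw 0.14 t 9.65 j [-0.35  0.01  0.66  1.96 -0.01  1.17 -0.3 ]
turn rv [-0.0073  0.0001  0.0001] then shift in target axes mm [  0.   94.6 -33. ]
shift now-axes mm [ -0.   94.4 -33.7]
rim n 2560 0.0919 (array([ 0.52978044, -0.20699516,  0.03608647]), np.float64(0.0014945300928925556)) (array([ 0.52975733, -0.20700036]), np.float64(0.0015010106655511438))
handle n 180 -34.70957535978834
[39 34 31 34 35 41 39 10  0  0  0 49 48 48 48 48 55 56 52 55 53 54 55 55
 56 58 60 58 58 54 54 55 54 52 47 51 59  6  0  0  5 46 47 51 49 50 53 50
 50 52 48 49 46 46 49 46 41 42 41 38]
pos [ 0.4339 -0.1818  0.19  ] x [-0. -0. -1.] ydeg -35.43 f [-0.5  0.6 -2.3] gw 0.147 t 9.7 j [-0.35  0.01  0.66  1.96 -0.01  1.17 -0.3 ]
```

View pics/w5.png

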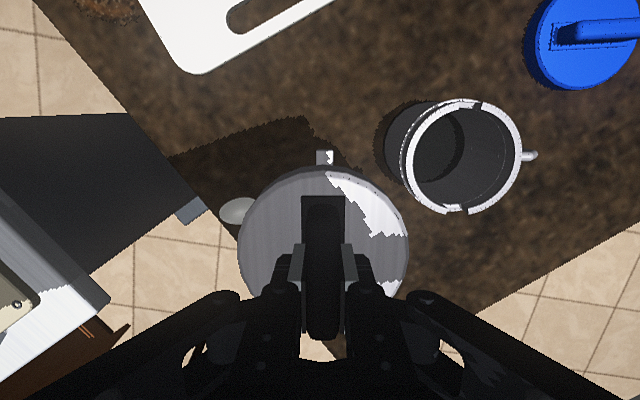

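The wrist view shows the whole rim centred at about (463,157), with notches at about (482,106) and (455,208). The ear is at (325,157). I'll compute exact angles from this cloud.

Run:
```python
from h import *
P=np.load('P5.npy'); c=np.array([.5298,-.2070])
q=near(P,c,.05); d=q[:,:2]-c; r=np.hypot(*d.T); k=(abs(r-.0363)<.0025)&(q[:,2]>.088)&(q[:,2]<.097)
a=np.sort(np.degrees(np.arctan2(d[k][:,1],d[k][:,0]))); g=np.diff(a); 
for i in np.argsort(-g)[:4]: print('gap',a[i].round(2),a[i+1].round(2),'mid',(a[i]+a[i+1]).round(2)/2)
# opposite-notch line via gap mids
t=np.array([.4340,-.1818,.19])
q=near(P,t[:2],.06)
top=q[abs(q[:,2]-(.19-.022))<.004]
print('cap top z',np.median(top[:,2]),len(top),circ(top[np.hypot(*(top[:,:2]-t[:2]).T)>.0],.042))
h=cv2.minEnclosingCircle((top[:,:2]*1000).astype(np.float32)); print(h)
# rim edge points: outermost by angle
dd=top[:,:2]-t[:2]; an=np.degrees(np.arctan2(dd[:,1],dd[:,0])); rr=np.hypot(*dd.T)
E_=[]
for b in range(-180,180,5):
    m=(an>=b)&(an<b+5)
    if m.sum()>5 and rr[m].max()>.035: E_.append(top[m][np.argmax(rr[m])])
E_=np.array(E_); print(len(E_),circ(E_), circ(E_,.042))
e=q[(q[:,2]<.19-.040)&(q[:,2]>.19-.053)]; dr=np.hypot(*(e[:,:2]-t[:2]).T); e=e[(dr>.0435)&(dr<.052)]
print('ear',len(e),np.median(e[:,2]) if len(e) else '')
if len(e):
    cc=circ(E_,.042)[0]
    for c0 in (t[:2],cc):
        v=e[:,:2]-c0; print(np.degrees(np.arctan2(v[:,1],v[:,0])).mean(), np.ptp(np.degrees(np.arctan2(v[:,1],v[:,0]))))
```

```text
gap 42.4 65.36 mid 53.88
gap -136.07 -113.54 mid -124.805
gap -141.91 -141.12 mid -141.51
gap 142.21 142.97 mid 142.59
cap top z 0.16844991613341698 11995 (array([ 0.42663408, -0.19118988]), np.float64(0.00838664371799147))
((433.87237548828125, -180.53875732421875), 42.00141143798828)
50 (array([ 0.43408981, -0.1806578 ,  0.04159868]), np.float64(0.0001821610173617594)) (array([ 0.43386561, -0.18096984]), np.float64(0.00037324723321752477))
ear 223 0.14677270200088827
54.18097060861263 11.216394013723189
53.439724464328144 11.372413279581593
```

```bash
python3 -m handwheel '0 4 -1.5 0 0 0 5; 0 10 -3.6 0 0 0 5; 0 12 -4.4 0 0 0 5; 0 12 -4.4 0 0 0 5; 0 12 -4.4 -0.002 0 0 5; 0 12 -4.4 -0.002 0 0 5; 0 12 -4.4 -0.002 0 0 5; 0 10 -3.6 -0.002 0 0 5'; python3 -m handwheel '0 6.3 -2.3 -0.002 0 0 5; 0 3 -1.1 0 0 0 5; 0 0 0 0 0 0 5; 0 0 0 0 0 0 5; 0 0 0 0 0 0 5; 0 0 0 0 0 0 5'
python3 - <<'E'
from h import *
o=manip.get_obs(); goto([.5298,-.2080,.19],-35)
for n in ['wrist','side']:
  c=cams.camera(n);cv2.imwrite(f'pics/{n}6.png',c['color'])
  if n=='side':
    cv2.imwrite('pics/side6c.png',cv2.resize(c['color'][160:290,260:380],None,fx=4.5,fy=4.5,interpolation=cv2.INTER_CUBIC))
E
```

```text
clock: 10.5
position: [0.521, -0.2057, 0.1898]
ee_rot: [-0.627, -0.327, 0.627, -0.327]
ft_force: [-0.3, 0.2, -2.4]
grip_width: 0.142
clock: 11.1
position: [0.5293, -0.2082, 0.1902]
ee_rot: [0.627, 0.327, -0.627, 0.327]
ft_force: [0.4, 0.3, -3.7]
grip_width: 0.149
pos [ 0.5293 -0.2082  0.1902] x [ 0.  0. -1.] ydeg -34.89 f [ 0.4  0.3 -3.7] gw 0.149 t 11.1 j [-0.27  0.28  0.67  1.72 -0.19  1.2  -0.16]
turn rv [ 0.0018 -0.0004  0.0001] then shift in target axes mm [ 0.2  0.3 -0.4]
shift now-axes mm [ 0.2  0.3 -0.4]
```

View pics/side6c.png

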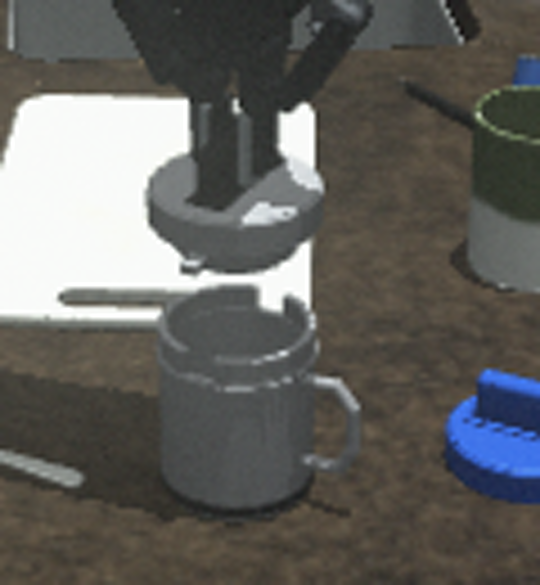

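View pics/wrist6.png

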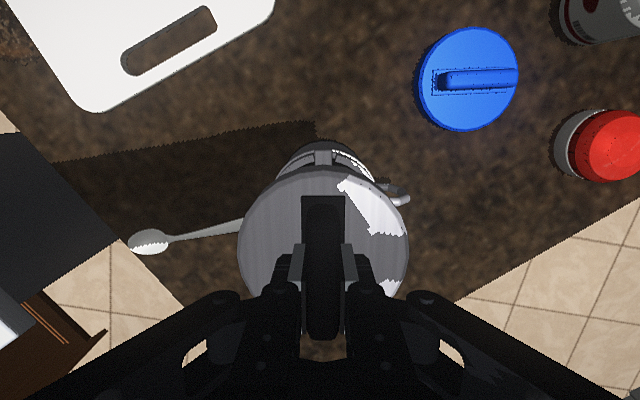

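The side and wrist views both show the lid set over the mouth, with the near ear above the near notch and everything still hooked. I'll lower it now, watching the force.

```bash
python3 -m handwheel '5 0.2 0 0 0 0 5; 9 0 -0.2 0 0 0 5; 9 0 0 0 0 0 5; 8 0 0 0 0 0 5; 5 0 0 0 0 0 5; 3 0 0 0 0 0 5; 0 0 0 0 0 0 5; 0 0 0 0 0 0 5'
python3 -c "
from h import *
goto([.5298,-.2080,.1335],-35)"
python3 -m handwheel '2 0 0 0 0 0 5; 2 0 0 0 0 0 5; 1.5 0 0 0 0 0 5; 0 0 0 0 0 0 5'
python3 -c "
from h import *
goto([.5298,-.2080,.1335],-35); print(manip.get_obs()['torque'])"
```

```text
clock: 12.0
position: [0.53, -0.2083, 0.1513]
ee_rot: [0.627, 0.327, -0.627, 0.327]
ft_force: [0.4, 0.2, -2.3]
grip_width: 0.141
pos [ 0.53   -0.2083  0.1513] x [ 0. -0. -1.] ydeg -34.9 f [ 0.4  0.2 -2.3] gw 0.141 t 12.0 j [-0.25  0.33  0.66  1.76 -0.22  1.12 -0.13]
turn rv [ 0.0018 -0.0001 -0.0003] then shift in target axes mm [17.8 -0.3 -0.2]
shift now-axes mm [17.8 -0.3 -0.2]
clock: 12.4
position: [0.5297, -0.2082, 0.1453]
ee_rot: [-0.627, -0.327, 0.627, -0.327]
ft_force: [-0.5, -0.3, -2.6]
grip_width: 0.148
pos [ 0.5297 -0.2082  0.1453] x [-0.  0. -1.] ydeg -34.89 f [-0.5 -0.3 -2.6] gw 0.148 t 12.4 j [-0.25  0.34  0.66  1.77 -0.23  1.11 -0.13]
turn rv [0.0019 0.     0.0003] then shift in target axes mm [11.8 -0.  -0.2]
shift now-axes mm [11.8 -0.  -0.2]
[-0.03652453  0.02073649 -0.09688791]
```

```bash
python3 -m handwheel '1.5 0 0 0 0 0 5; 1.5 0 0 0 0 0 5; 1 0 0 0 0 0 5; 0 0 0 0 0 0 5'
python3 -m handwheel '1 0 0 0 0 0 5; 1 0 0 0 0 0 5; 1 0 0 0 0 0 5; 0 0 0 0 0 0 5'
python3 -c "
from h import *
goto([.5298,-.2080,.1335],-35); print(manip.get_obs()['torque'])"
```

```text
clock: 12.8
position: [0.5297, -0.2082, 0.1414]
ee_rot: [-0.627, -0.327, 0.627, -0.327]
ft_force: [-0.5, -0.8, -3.2]
grip_width: 0.148
clock: 13.2
position: [0.5297, -0.2082, 0.1384]
ee_rot: [-0.627, -0.327, 0.627, -0.327]
ft_force: [0.7, -0.6, -2.8]
grip_width: 0.145
pos [ 0.5297 -0.2082  0.1384] x [-0.  0. -1.] ydeg -34.89 f [ 0.7 -0.6 -2.8] gw 0.145 t 13.2 j [-0.25  0.34  0.65  1.78 -0.23  1.1  -0.13]
turn rv [0.0019 0.     0.0003] then shift in target axes mm [ 4.9 -0.  -0.2]
shift now-axes mm [ 4.9 -0.  -0.2]
[ 0.0085038  -0.00125593 -0.02570064]
```

```bash
python3 -m handwheel '1 0 0 0 0 0 5; 1 0 0 0 0 0 5; 0 0 0 0 0 0 5'
python3 -m handwheel '1 0 0 0 0 0 5; 0.5 0 0 0 0 0 5; 0 0 0 0 0 0 5; 0 0 0 0 0 0 5'
python3 -c "
from h import *
goto([.5298,-.2080,.1335],-35); print(manip.get_obs()['torque'])"
```

```text
clock: 13.5
position: [0.5297, -0.2082, 0.1364]
ee_rot: [-0.627, -0.327, 0.627, -0.327]
ft_force: [0.0, 0.2, -1.9]
grip_width: 0.143
clock: 13.9
position: [0.5299, -0.2083, 0.1352]
ee_rot: [0.627, 0.327, -0.627, 0.327]
ft_force: [0.2, 0.1, -1.7]
grip_width: 0.148
pos [ 0.5299 -0.2083  0.1352] x [ 0.  0. -1.] ydeg -34.89 f [ 0.2  0.1 -1.7] gw 0.148 t 13.9 j [-0.25  0.35  0.65  1.78 -0.23  1.09 -0.12]
turn rv [ 0.0019 -0.0001 -0.0001] then shift in target axes mm [ 1.7 -0.2 -0.2]
shift now-axes mm [ 1.7 -0.2 -0.2]
[0.04132643 0.02720001 0.05487216]
```

```bash
python3 -m handwheel '0.8 0 0 0 0 0 5; 0 0 0 0 0 0 5; 0 0 0 0 0 0 5'
python3 - <<'E'
from h import *
goto([.5298,-.2080,.1335],-35)
c=cams.camera('side');cv2.imwrite('pics/side7c.png',cv2.resize(c['color'][160:290,260:380],None,fx=4.5,fy=4.5,interpolation=cv2.INTER_CUBIC))
E
```

```text
clock: 14.2
position: [0.5298, -0.2083, 0.1343]
ee_rot: [0.627, 0.327, -0.627, 0.327]
ft_force: [-0.0, -0.4, -2.1]
grip_width: 0.147
pos [ 0.5298 -0.2083  0.1343] x [ 0.  0. -1.] ydeg -34.89 f [-0.  -0.4 -2.1] gw 0.147 t 14.2 j [-0.25  0.35  0.65  1.78 -0.24  1.09 -0.12]
turn rv [ 0.0019 -0.0001 -0.    ] then shift in target axes mm [ 0.8 -0.2 -0.2]
shift now-axes mm [ 0.8 -0.2 -0.2]
```

View pics/side7c.png

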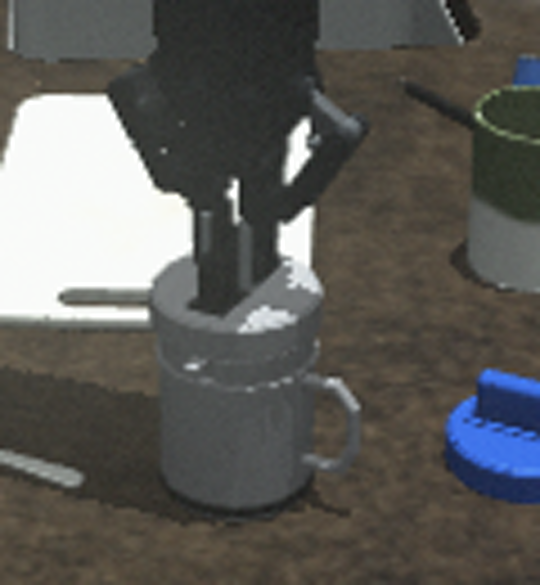

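It is home: the cap is down on the rim, and the ear shows in the notch at (195,365). The force fell by about 1 N (the sieve lid's weight) at the expected height. Now the anticlockwise turn.

```bash
python3 -m handwheel '0 0.06 -0.04 -0.05 0 0 5; 0 0.06 -0.04 -0.08 0 0 5; 0 0.06 -0.04 -0.08 0 0 5; 0 0.06 -0.04 -0.08 0 0 5; 0 0.06 -0.04 -0.08 0 0 5; 0 0.06 -0.04 -0.08 0 0 5; 0 0.06 -0.04 -0.08 0 0 5'
python3 -c "
from h import *
goto([.5298,-.2080,.1335],25); print(manip.get_obs()['torque'])"
python3 -m handwheel '0 0.06 -0.04 -0.08 0 0 5; 0 0.06 -0.04 -0.08 0 0 5; 0 0.06 -0.04 -0.08 0 0 5; 0 0.06 -0.04 -0.08 0 0 5; 0 0.06 -0.04 -0.08 0 0 5; 0 0.06 -0.04 -0.08 0 0 5; 0 0 0 0 0 0 5; 0 0 0 0 0 0 5'
python3 -c "
from h import *
goto([.5298,-.2080,.1335],28); print(manip.get_obs()['torque'])"
```

```text
clock: 14.95
position: [0.5303, -0.2082, 0.1343]
ee_rot: [0.519, 0.481, -0.519, 0.481]
ft_force: [-0.1, -0.7, -1.2]
grip_width: 0.147
pos [ 0.5303 -0.2082  0.1343] x [ 0.  0. -1.] ydeg -4.34 f [-0.1 -0.7 -1.2] gw 0.147 t 14.95 j [-0.17  0.33  0.56  1.78 -0.2   1.09  0.38]
turn rv [-5.121e-01 -0.000e+00 -1.000e-04] then shift in target axes mm [ 0.8 -0.4 -0.4]
shift now-axes mm [ 0.8 -0.5 -0.2]
[-0.01854031 -0.0447837   0.01189618]
clock: 15.75
position: [0.5306, -0.208, 0.1343]
ee_rot: [0.391, 0.589, -0.391, 0.589]
ft_force: [0.5, -0.1, -1.3]
grip_width: 0.146
pos [ 0.5306 -0.208   0.1343] x [ 0.  0. -1.] ydeg 22.83 f [ 0.5 -0.1 -1.3] gw 0.146 t 15.75 j [-0.11  0.32  0.48  1.77 -0.17  1.09  0.83]
turn rv [-0.0903 -0.0001 -0.0001] then shift in target axes mm [ 0.8 -0.7 -0.3]
shift now-axes mm [ 0.8 -0.7 -0.3]
[-0.05453883 -0.02956989 -0.01525207]
```

```bash
python3 -m handwheel '0 0 0 -0.03 0 0 5; 0 0 0 -0.03 0 0 5; 0 0 0 0 0 0 5; 0 0 0 0 0 0 5'
python3 - <<'E'
from h import *
o=manip.get_obs();goto(); print(o['torque'])
c=cams.camera('wrist');cv2.imwrite('pics/w8.png',c['color']);P=cloud('wrist',c,o)
c0=np.array([.5298,-.2070]); q=P.reshape(-1,3); d=q[:,:2]-c0; r=np.hypot(*d.T); k=(r>.0435)&(r<.05)&(q[:,2]>.08)&(q[:,2]<.097)
a=np.degrees(np.arctan2(d[k][:,1],d[k][:,0])); print(k.sum(),np.histogram(a,np.arange(-180,181,10))[0], np.median(a) if k.sum() else '')
E
```

```text
clock: 16.15
position: [0.5306, -0.2079, 0.1342]
ee_rot: [0.373, 0.601, -0.373, 0.601]
ft_force: [-0.3, -0.4, -1.5]
grip_width: 0.147
pos [ 0.5306 -0.2079  0.1342] x [-0.  0. -1.] ydeg 26.39 f [-0.3 -0.4 -1.5] gw 0.147 t 16.15 j [-0.1   0.32  0.47  1.77 -0.16  1.09  0.88]
[ 0.04310895 -0.00237464  0.01809618]
170 [  0   0   0   0   0   0   0   0   0   0   0   0   0   0   0   0   0   0
   0   0   0   0   0 119  51   0   0   0   0   0   0   0   0   0   0   0] 57.26636449850652
```

View pics/w8.png

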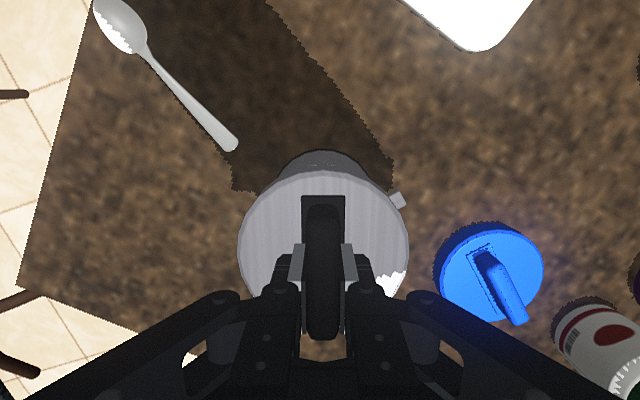

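The ear at (397,200) has stayed at about 57°, while the cap is now at about 116°. That is 59° apart, so it is unhooked. I'll lift slowly and check the force.

```bash
python3 -m handwheel '-1 0 0 0 0 0 5; -1 0 0 0 0 0 5; -1 0 0 0 0 0 5; 0 0 0 0 0 0 5'
python3 -m handwheel '-1 0 0 0 0 0 5; -2 0 0 0 0 0 5; -2 0 0 0 0 0 5; 0 0 0 0 0 0 5'
python3 - <<'E'
from h import *
goto(); print(manip.get_obs()['torque'])
c=cams.camera('side');cv2.imwrite('pics/side9c.png',cv2.resize(c['color'][160:290,260:380],None,fx=4.5,fy=4.5,interpolation=cv2.INTER_CUBIC))
E
```

```text
clock: 16.6
position: [0.5307, -0.2079, 0.1375]
ee_rot: [0.373, 0.601, -0.373, 0.601]
ft_force: [-0.2, -0.5, -1.1]
grip_width: 0.143
clock: 17.0
position: [0.5308, -0.208, 0.1426]
ee_rot: [0.373, 0.601, -0.372, 0.601]
ft_force: [-0.6, 1.0, -1.6]
grip_width: 0.144
pos [ 0.5308 -0.208   0.1426] x [ 0.001 -0.    -1.   ] ydeg 26.41 f [-0.6  1.  -1.6] gw 0.144 t 17.0 j [-0.1   0.31  0.47  1.76 -0.16  1.1   0.88]
[-0.04334304  0.0380635   0.02401524]
```

View pics/side9c.png

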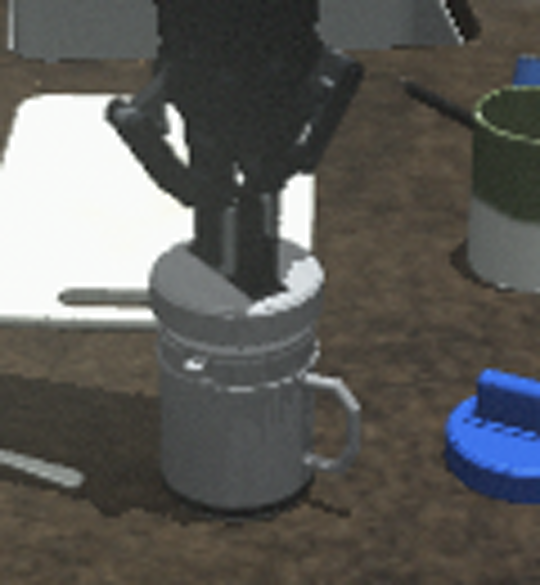

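The side view shows the cap about 8 mm up, with the ear still at (195,362) in its notch. The load is the cap's weight alone, so I'll lift on.

```bash
python3 -m handwheel '-3 0 0 0 0 0 5; -5 0 0 0 0 0 5; -7 0 0 0 0 0 5; -10 0 0 0 0 0 5; -12 0 0 0 0 0 5; -12 0 0 0 0 0 5; -12 0 0 0 0 0 5; -9 0 0 0 0 0 5'
python3 -m handwheel '-5 0 0 0 0 0 5; -2 0 0 0 0 0 5; 0 0 0 0 0 0 5; 0 0 0 0 0 0 5; 0 0 0 0 0 0 5; 0 0 0 0 0 0 5'
python3 - <<'E'
from h import *
goto(); print(manip.get_obs()['torque'])
c=cams.camera('side');P=cloud('side',c);cv2.imwrite('pics/side10.png',cv2.resize(c['color'][120:300,200:460],None,fx=3,fy=3,interpolation=cv2.INTER_CUBIC))
q=near(P,(.5298,-.207),.04)
f=q[(q[:,2]>.08)&(q[:,2]<.12)]; print('flange top z',np.percentile(f[:,2],[10,50,90]),len(f)); f=f[abs(f[:,2]-.096)<.006]
A=np.c_[f[:,:2]-f[:,:2].mean(0),np.ones(len(f))]; print(np.linalg.lstsq(A,f[:,2],rcond=None)[0], f.mean(0))
E
```

```text
clock: 17.85
position: [0.5309, -0.208, 0.2138]
ee_rot: [0.373, 0.601, -0.372, 0.601]
ft_force: [-0.2, 0.5, -1.8]
grip_width: 0.147
clock: 18.45
position: [0.5304, -0.2079, 0.2189]
ee_rot: [0.372, 0.601, -0.373, 0.601]
ft_force: [0.1, 0.8, -2.5]
grip_width: 0.147
pos [ 0.5304 -0.2079  0.2189] x [-0.001  0.    -1.   ] ydeg 26.41 f [ 0.1  0.8 -2.5] gw 0.147 t 18.45 j [-0.12  0.24  0.48  1.68 -0.12  1.25  0.85]
[-0.01081582 -0.00036326  0.02620935]
flange top z [0.08880704 0.09522563 0.09726186] 603
[0.00905352 0.01943472 0.09518056] [ 0.53003826 -0.21386765  0.09518056]
```

View pics/side10.png

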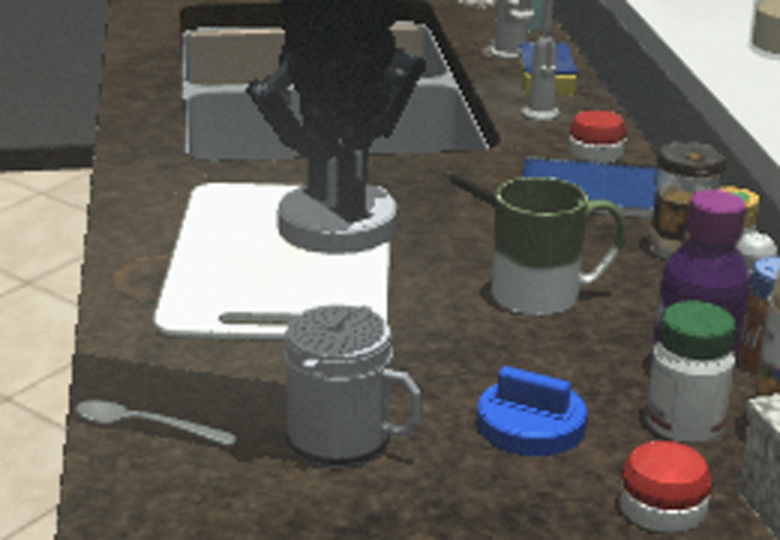

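The sieve lid is seated in the upright shaker: its perforated top is at (338,328), and the flange top measures about 95–96 mm, where 96 mm means home. The cap is level in the gripper at (337,215), about 86 mm above the rim.

```bash
python3 -c "
from h import *
hand_in()"
```

```text
the job is handed in; nothing more can be done
```

The job is handed in at about 18.5 s of the 48 s allowed; no verdict was reported. I gripped the cap's bar and carried the lid set to the shaker. I lowered it until the sieve lid's ears sat in the notches, turned the cap about 61° anticlockwise and lifted it straight off.

Last checks:
- **Sieve lid:** the flange top measured about 95 mm up, where 96 mm means fully home. The flange fit showed about 1.2° of tilt. Part of that may be noise in the fit.
- **Shaker and bystanders:** the shaker is upright. The mug, teaspoon and timer look untouched in the pictures, though I didn't re-measure the positions of these or the shaker.
- **Cap:** it is held level, with its underside about 86 mm above the rim and almost centred over the shaker. The gripper carried only about the cap's own weight.

The cameras disagreed by 2–3 mm on the shaker's position. I used the close wrist view of the whole rim, and the lid went in without noticeable force.

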